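# Uncover the viewing light box and try its lamp switch

### The job

Uncover the light box for viewing and try its lamp: turn its two turn buttons aside, lift the dust cover out of its frame by the handle and lay it flat, handle up, on the leather mat. Then pull the lamp knob gently straight out until it clicks into its detent, let go to see that it stays out by itself, and push it back in fully home. The light box only stands on its rubber feet, so pull no harder than the click needs and do not drag it along the desk; leave the other things where they are.

Things in the scene. Friction and masses are not known exactly. Their poses are not given: they have to be found in the camera images.
- lightbox: Cream viewing light box, 245 (x) x 260 x 85, its front turned to the robot's left, 3.4 to 4.1 kg, loose on rubber feet (20 N along the knob's axis drags it). Origin: on the desk under the middle of its top; x to its back, y to its left, z up. Flat teak frame on top at z 85, x -85..85; before it a console slopes down at 35 degrees to x -160, z 32 (normal -0.574, 0, 0.819), with the lamp knob at y -55 and a small pilot lens at y 60.
- button_left_pivot (a point): Middle of the left brass turn button: a round-ended bar 44 long, 13 wide, 8 thick, turning on a screw (head 1.5 above the bar) on the frame's left rail, at (0, 95, 90.5) in the light box's frame. Its underside is 1.5 above frame and cover. The point turns with the bar; its y axis lies along the bar.
- button_left (a joint): Turn of the left button, rad, counter-clockwise from above; 0 = bar along the light box's y, its inner end 10 over the cover's edge. Turns either way to 1.75 with light friction (about 2 N at its end) and stays where it is left. The cover is free of it beyond 1.2 either way; at 1.57 it lies along the rail.
- button_right_pivot (a point): The same on the right rail, at (0, -95, 90.5) in the light box's frame.
- button_right (a joint): Turn of the right button, as for the left.
- cover_handle (a point): Centre of the dust cover's handle: a brass bar 56 long (cover's x), 12 wide (y), 13 thick, on two posts 9 thick; 15 clear beneath it. The centre is 21.5 above the cover's upper face. Axes as the cover's.
- cover_middle (a point): Middle of the dust cover, a dark wood panel 112 (x) x 162 (y) x 6, 0.12 to 0.2 kg, lying in a rebate of the frame, upper face flush with it (z 85 in the light box's frame), 2 play all round. z points up through the handle.
- lamp_knob (a joint): How far the lamp knob stands out from home (0), m. A weak spring (1 to 2 N) draws it home. Pulled out, it first moves easily, then takes about 7 N over a hump, then clicks into its detent; 1 mm past that it meets a sprung stop (about 6 N/mm). The detent lies 7 to 26 mm out, different at each start, and cannot be seen. There it stays by itself; short of it, it springs back. Pushing back takes 4 N.
- lamp_knob_grip (a point): In the head of the lamp knob, on its axis: a bakelite mushroom knob on a steel stem, head 20 high, 27 across from this point to 6 above it, 20 across at its underside 10 below it; its outer face is 9.5 above it. At home the point is 22 above the sloping console. z is the knob's axis, pointing out (the pull); x points up the slope, y to the box's left.
- lamp_switch: The lamp switch behind the console, out of sight; origin on the console's surface in the knob's axis, z along that axis, outwards. Its stop is overstrained when the knob is pulled against it with more than 15 N.
- mat: Brown leather mat fixed on the desk, 170 (x) x 220 (y) x 3, origin under its centre; on the left or the right of the light box.
- burner: Bystander, leave alone: celadon incense burner, 110 across its ears, 98 high; origin at the middle of its foot.
- ring_dish: Bystander, leave alone: lavender-glazed ring dish with a cone, 96 across, 42 high; origin under its middle.
- magnifier: Bystander, leave alone: bakelite magnifier lying flat, lens rim 83 across, handle reaching 137 along its -x; origin under the lens.
- weights: Bystander, leave alone: nested brass cup weights, 51 across, 48 high, standing in a small wooden tray; origin under its middle.
- cup_weight: Bystander, leave alone: one brass cup weight, 34 across, 24 high, in the tray; origin under its middle.
- loupe: Bystander, leave alone: small folded steel loupe 30 x 24 x 14, in the tray; origin under its middle.
- jar: Bystander, leave alone: small blue lidded jar, 60 across, 76 high; origin under its middle.

How it is judged:
By the outcome, as a careful person would: the job done as asked, in the order asked, and still so for the second after the job is handed in, with the robot touching nothing.
It also fails if it takes over 72 s, if anything falls off the work surface, if the arm or the gripper's body presses on something with over 40 N, if the wrist force passes 120 N, or if a joint passes its speed limit or range.

### The arm

A 7-joint arm with a two-finger parallel gripper is mounted at the origin on the work surface. World frame = base frame: x ahead of the robot, y to its left, z up, the work surface at z = 0. Lengths are in m, angles in rad, forces in N, time in s.
With the tool pointing down it reaches from about 0.35 to 0.9 m from the base axis. Payload 8.1 kg.
Tool frame: the origin (TCP) lies midway between the tips of the shut fingers; the grasp point (between the pads) lies 19 mm behind it; z points along the fingers, y is the direction in which the jaws open and shut (so a half turn about z gives the same grasp; the last joint's range is limited). The gripper opens to 92 mm and grips with 3 to 60 N. Pads are 19 mm wide; open, the fingers measure 130 mm over their backs; the gripper's body (75 mm by 190 mm) begins 47 mm behind the grasp point.
Start: joints at [-1.321, 0.434, 0.025, 1.573, -0.012, 1.134, -0.075], TCP at [0.216, 0.587, 0.227] pointing down, gripper open.
Joint ranges: [-2.62, 2.62], [-0.44, 2.09], [-1.27, 1.32], [0.08, 2.57], [-1.32, 4.46], [0.12, 2], [-2.74, 2.74]. Speed limits (rad/s): [2.22, 2.22, 3.01, 3.01, 3.14, 3.14, 3.14].

### API

Orientations are given as a rotation vector (axis times angle).
In Python, from cell import monitor, get_image, get_calibration, workorder, look_for, masks_of gives the robot as it stands.
- The arm moves only by the shell command python3 -m crank 'ROWS' [FORCE]. ROWS is JSON, a list of rows, each a list of 3 entries, a list of its own where there are three numbers: the shift along the tool's x, y, z in cm, then the turn about the tool's z in degrees, then the closure in counts, from 0 (fully open) to 255 (shut). A call has 1 to 5 rows; each row shifts and turns the commanded pose from where the row before left it, along the tool's axes as they then stand; what a row does not reach is not made up. A row lasts 1/10 s, in which the tool goes at most 50 mm and 8.59 degrees, less where a joint would pass 70% of its speed; a pose out of reach is approached as far as the arm can. A call with a gripper value outside its range is refused whole. The fingers move at their own pace and stop on an object; FORCE is the grip in N (left out, the last holds). Time passes only in rows, so rows that do not move let the fingers close. It gives the time, the measured TCP pose, the force and the opening at its end, in the units of the state.
- monitor.observe(): the state, without advancing time (a new reading comes with each control period).
- get_image(name): name is "scene" or "top"; returns (picture, depth): 384x512x3 uint8, red, green, blue; 384x512 float32, m along the optical axis (not along the pixel's ray), 0 where there is no reading.
- get_calibration(name): a dict with "fx", "fy", "cx", "cy" (pixels), "R" (3x3) and "t" (3): a world point X has camera coordinates R X + t. Camera axes: x right, y down, z forward; pixel columns grow to the right and rows downward; lengths in m; the calibration is good to about 2 mm. A picture is of the moment at which its call begins. get_calibration takes no time and is no camera call.
- workorder.sign_off(): hands the job in, once; it reports no verdict.
Trained networks look in the newest picture that a camera, given by its name, has taken for a name from the list of things; names that differ only in an ending like _2 or _b are one class to them, and where a whole thing is asked for, a point or a joint stands for the part that bears it (a point fixed in the world has none). Each returns a list of dicts, best first, with "score" (0 to 1); they miss things now and then, are a little off and sometimes report something else, mostly with a low value. They report only what shows in the picture. A call takes as long as a camera call.
- look_for(label, camera): "location" ([x, y, z] in m, in world coordinates, good to about 4 mm: the middle of the surface that is visible of it).
- masks_of(label, camera): "region" (384x512 bool, what is visible of it).
The state is a dict: "clock": time; "joints": joint angles; "dq": joint speeds; "joint_efforts": joint torques, N m; "position": TCP position; "ee_rot": TCP orientation; "force": force on the tool from outside, world axes, zero at the start; "ft_torque": the same for the moment, N m; "width": opening from 0.0 (shut) to 1.0 (fully open).
Only numpy, scipy, OpenCV 4.12 (cv2) and the standard library are available. Lean on these libraries where they do the work, as an engineer would, in place of code of your own. Each camera call takes 0.05 s, during which the arm holds its last target.

## Working session

There is one attempt and no reset: what is moved stays moved. The work goes in short steps, Python scripts to look and compute and a shell command to move; the robot and the scene stay as the last step left them, time stands still between calls to the robot, and variables do not carry over. Pictures are saved under pics/ and viewed, and the job is handed in when it is done.

```bash
ls -la; mkdir -p pics; python3 - <<'E'
from cell import monitor,get_image,get_calibration
import cv2,numpy as np
print(monitor.observe())
for n in("scene","top"):
    im,d=get_image(n); cv2.imwrite(f"pics/{n}0.png",im[:,:,::-1]); np.save(f"pics/{n}0d.npy",d)
    c=get_calibration(n); print(n,c)
E
```

```text
total 12
drwxr-xr-x  3 agent agent 4096 Dec  7 06:09 .
drwxr-xr-x 23 root  root  4096 Dec  7 06:09 ..
drwxr-xr-x  2 agent agent 4096 Dec  7 06:09 pics
{'clock': 0.0, 'joints': array([-1.32058412,  0.43520413,  0.0249659 ,  1.57410645, -0.01157276,
        1.13400094, -0.07509694]), 'dq': array([-0.0005461 ,  0.00179125,  0.00084851,  0.00019171, -0.00142077,
        0.00048682, -0.00146656]), 'joint_efforts': array([-6.76678465e-04, -6.67836714e+01,  9.84747335e-01, -3.14476955e+01,
       -6.05614996e-02,  4.23360046e-02,  1.24951025e-04]), 'position': array([0.21584152, 0.58599531, 0.225953  ]), 'ee_rot': array([-5.51381785e-01, -3.09271155e+00,  2.46661033e-03]), 'force': array([0.07547306, 0.38977869, 0.51855246]), 'ft_torque': array([-0.02885161,  0.02112795, -0.00781898]), 'width': 0.9968749347681879}
scene {'fx': 483.64687693811413, 'fy': 483.64687693811413, 'cx': 254.3464880971336, 'cy': 188.84830197523127, 'R': array([[ 0.6808467 ,  0.73240721,  0.00523827],
       [ 0.41493051, -0.37980666, -0.82678871],
       [-0.60355649,  0.56508989, -0.56248821]]), 't': array([-0.35332342, -0.13256049,  1.66299985])}
top {'fx': 410.13533393169257, 'fy': 410.13533393169257, 'cx': 253.96487774601331, 'cy': 194.725207018409, 'R': array([[ 0.02949738, -0.9995462 , -0.00610805],
       [-0.98149014, -0.02780664, -0.18948322],
       [ 0.18922739,  0.01158425, -0.98186496]]), 't': array([-0.02863828,  0.5518387 ,  1.15661111])}
```

View pics/scene0.png

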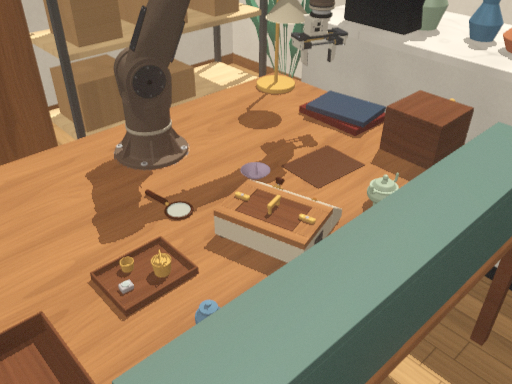

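View pics/top0.png

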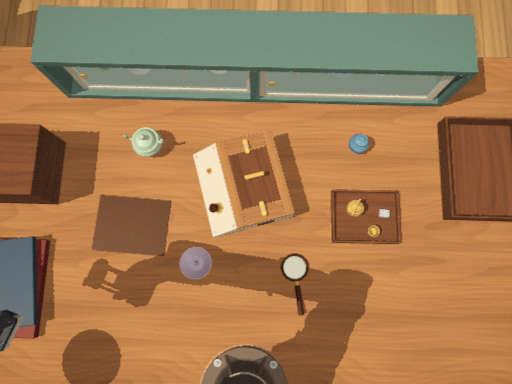

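```bash
cat > h.py <<'E'
import numpy as np,cv2
from cell import monitor,get_image,get_calibration,look_for,masks_of
from scipy.spatial.transform import Rotation as Ro
def pts(cam,d,mask=None):
    c=get_calibration(cam); v,u=np.nonzero((d>0)&(mask if mask is not None else True))
    z=d[v,u]; P=np.stack([(u-c['cx'])/c['fx']*z,(v-c['cy'])/c['fy']*z,z],1)
    return (P-c['t'])@c['R'], u, v
def proj(cam,X):
    c=get_calibration(cam); p=np.asarray(X)@c['R'].T+c['t']
    return np.stack([c['fx']*p[...,0]/p[...,2]+c['cx'],c['fy']*p[...,1]/p[...,2]+c['cy']],-1)
E
python3 - <<'E'
from h import *
for cam in("top","scene"):
    im,d=get_image(cam)
    for l in["lightbox","button_left_pivot","button_right_pivot","cover_handle","cover_middle","lamp_knob_grip","mat","burner","ring_dish","jar","magnifier","weights"]:
        r=look_for(l,cam)
        print(cam,l,[(np.round(x['location'],3),round(x['score'],2),np.round(proj(cam,x['location']))) for x in r[:3]])
print(monitor.observe()['clock'])
E
```

```text
top lightbox [(array([0.568, 0.057, 0.088]), 0.7, array([230., 186.])), (array([0.689, 0.017, 0.091]), 0.26, array([245., 146.]))]
top button_left_pivot [(array([ 0.513, -0.034,  0.099]), 0.71, array([261., 206.]))]
top button_right_pivot [(array([0.511, 0.103, 0.089]), 0.69, array([213., 206.])), (array([ 0.51 , -0.037,  0.1  ]), 0.56, array([262., 207.]))]
top cover_handle [(array([ 0.6  , -0.006,  0.083]), 0.92, array([252., 177.]))]
top cover_middle [(array([ 0.599, -0.011,  0.087]), 0.87, array([254., 176.]))]
top lamp_knob_grip []
top mat []
top burner [(array([0.707, 0.314, 0.067]), 0.62, array([146., 140.]))]
top ring_dish [(array([0.355, 0.16 , 0.011]), 0.86, array([194., 261.]))]
top jar [(array([ 0.717, -0.32 ,  0.05 ]), 0.55, array([357., 144.])), (array([ 0.528, -0.309,  0.043]), 0.28, array([354., 206.]))]
top magnifier [(array([ 0.336, -0.143,  0.008]), 0.66, array([296., 271.])), (array([ 0.516, -0.404,  0.024]), 0.52, array([385., 212.])), (array([ 0.6  , -0.01 ,  0.084]), 0.22, array([254., 176.]))]
top weights [(array([ 0.529, -0.31 ,  0.042]), 0.79, array([354., 2
[... 322 characters left out ...]
ay([162., 263.])), (array([ 0.612, -0.018,  0.086]), 0.61, array([274., 211.]))]
scene cover_middle [(array([ 0.612, -0.014,  0.087]), 0.68, array([275., 210.])), (array([ 0.465, -0.367,  0.024]), 0.32, array([127., 264.]))]
scene lamp_knob_grip []
scene mat [(array([0.466, 0.352, 0.008]), 0.58, array([322., 164.]))]
scene burner [(array([0.721, 0.301, 0.067]), 0.87, array([382., 188.]))]
scene ring_dish [(array([0.352, 0.158, 0.017]), 0.83, array([255., 170.]))]
scene jar [(array([ 0.733, -0.341,  0.064]), 0.61, array([204., 310.]))]
scene magnifier [(array([ 0.34 , -0.151,  0.014]), 0.83, array([172., 208.]))]
scene weights [(array([ 0.532, -0.31 ,  0.041]), 0.64, array([162., 262.]))]
1.4
```

```bash
python3 - <<'E'
import cv2
im=cv2.imread("pics/top0.png"); cv2.imwrite("pics/topz.png",cv2.resize(im[110:260,80:310],None,fx=3.4,fy=3.4,interpolation=cv2.INTER_CUBIC))
E
```

```text
(no output)
```

View pics/topz.png

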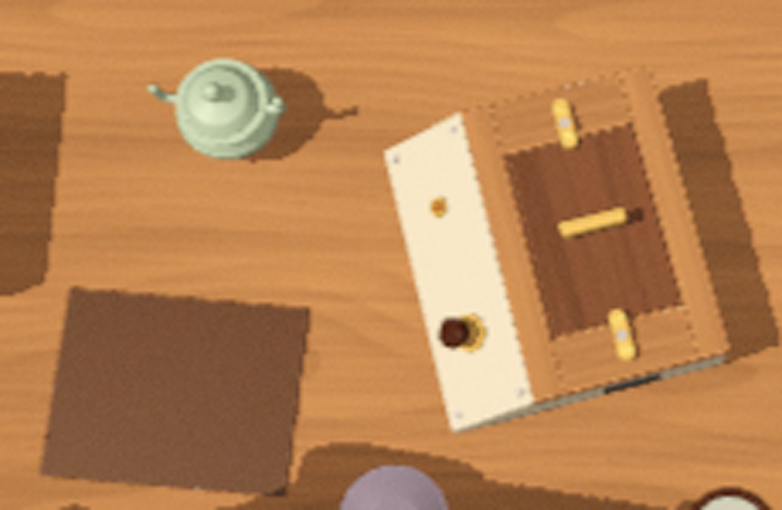

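```bash
cat > fit.py <<'E'
from h import *
from scipy.optimize import least_squares
Z=lambda l:[(80+(a+.5)/3.4-.5,110+(b+.5)/3.4-.5) for a,b in l]
px=np.array(Z([(567,124),(623,334),(595,222),(385,152),(455,432),(508,155),(635,125),(553,338),(682,305),(465,110),(535,402)]))
mm=np.array([(0,95,96),(0,-95,96),(0,0,113),(-160,130,32),(-160,-130,32),(-57,83,85),(57,83,85),(-57,-83,85),(57,-83,85),(-85,130,85),(-85,-130,85)])/1e3
def w(p,m): c,s=np.cos(p[2]),np.sin(p[2]); return m@np.array([[c,-s,0],[s,c,0],[0,0,1]]).T+[p[0],p[1],0]
r=least_squares(lambda p:(proj("top",w(p,mm))-px).ravel(),[.6,0,-1.3],loss='soft_l1')
if __name__=="__main__":
    print("box",r.x,np.degrees(r.x[2])); print(np.round(r.fun.reshape(-1,2),1))
    mp=np.array(Z([(70,288),(310,309),(285,493),(40,474)]));mc=np.array([(85,110,3),(85,-110,3),(-85,-110,3),(-85,110,3)])/1e3
    q=least_squares(lambda p:(proj("top",w(p,mc))-mp).ravel(),[.45,.36,0])
    print("mat",q.x,np.degrees(q.x[2])); print(np.round(q.fun.reshape(-1,2),1))
    d=np.load("pics/top0d.npy"); P,u,v=pts("top",d); P2=pts("scene",np.load("pics/scene0d.npy"))[0]
    p=r.x; c,s=np.cos(p[2]),np.sin(p[2])
    for Q in(P,P2):
        L=(Q-[p[0],p[1],0])@np.array([[c,-s,0],[s,c,0],[0,0,1]])
        for n,(x,y,z) in dict(bl=(0,95,94),br=(0,-95,94),handle=(0,0,113)).items():
            m=(np.abs(L[:,0]-x/1e3)<.045)&(np.abs(L[:,1]-y/1e3)<.035)&(L[:,2]>(.0925 if n!='handle' else .106))
            if m.sum(): print(n,m.sum(),np.round(L[m].mean(0)*1e3,1),np.round(L[m].min(0)*1e3),np.round(L[m].max(0)*1e3))
        m=(np.abs(L[:,0])<.08)&(np.abs(L[:,1])<.1)&(L[:,2]>.075)&(L[:,2]<.09); print("top z",np.median(L[m,2])*1e3)
        # knob: points above console plane
        n=np.array([-.574,0,.819]); h=(L-[-.085,0,.085])@n
        m=(h>.012)&(h<.06)&(L[:,0]<-.08)&(L[:,0]>-.2)&(np.abs(L[:,1]+.055)<.03)
        print("knob",m.sum(),np.round(L[m].mean(0)*1e3,1),np.round(L[m].min(0)*1e3),np.round(L[m].max(0)*1e3),h[m].max()*1e3)
        t=h[m]>.027
        if t.sum(): print("knob face",t.sum(),np.round(L[m][t].mean(0)*1e3,1),h[m][t].mean()*1e3)
    m=(P[:,2]>.2)&(np.abs(P[:,1])<.4)&(P[:,0]>.5); print("cab", np.percentile(P[m,0],[0,1,5,50]),np.percentile(P[m,2],[0,50,100]))
E
python3 fit.py
```

```text
box [ 0.59773247 -0.01340335 -1.2895    ] -73.88290787925148
[[ 0.  -0.5]
 [ 0.1  0.2]
 [-0.1  0. ]
 [ 0.6 -0.4]
 [-0.4 -0.4]
 [-0.4 -0. ]
 [-0.  -0.6]
 [ 0.2  0.5]
 [ 0.9  0.4]
 [-0.8  0.6]
 [-0.   0.1]]
mat [ 0.46020161  0.35690592 -0.05613559] -3.216332267336617
[[-0.2 -0.5]
 [ 0.  -0.7]
 [ 0.4  0.9]
 [-0.2  0.2]]
bl 50 [-4.  94.9 95. ] [-10.  75.  93.] [  3. 118.  99.]
br 55 [ -2.7 -94.4  95.4] [  -9. -114.   93.] [  4. -73. 100.]
handle 86 [ -3.2   1.8 112.3] [-30.  -4. 107.] [ 25.   8. 118.]
top z 84.707823907135
knob 70 [-138.1  -54.9   83.8] [-152.  -67.   70.] [-125.  -42.   94.] 36.78942388295835
knob face 57 [-140.2  -54.6   84.7] 31.46342856199206
bl 66 [-1.7 99.4 95.1] [-11.  77.  93.] [  7. 121. 100.]
br 52 [ -1.4 -90.9  95.4] [ -10. -113.   93.] [  8. -70.  98.]
handle 81 [  2.6   7.1 111.8] [-28.  -1. 106.] [ 29.  12. 117.]
top z 85.75075476925474
knob 57 [-131.   -47.8   82.1] [-143.  -61.   69.] [-124.  -39.   92.] 33.2144774752634
knob face 20 [-133.8  -47.3   87.6] 30.115087401196845
cab [0.86431656 0.86648998 0.86807078 0.94386436] [0.20035371 0.22903659 0.23610096]
```

```bash
python3 - <<'E'
from h import *
from fit import r,w
im=cv2.imread("pics/top0.png"); hsv=cv2.cvtColor(im,cv2.COLOR_BGR2HSV)
p=r.x
for n,m,ext in(("bl",(0,95,94.5),14),("br",(0,-95,94.5),14),("handle",(0,0,113),16)):
    c=proj("top",w(p,np.array([m])/1e3))[0]
    x0,y0=(c-ext).astype(int); sub=im[y0:y0+2*ext,x0:x0+2*ext].astype(int)
    # brass: bright yellow, b low vs g
    g=(sub[:,:,1]>150)&(sub[:,:,1]-sub[:,:,0]>60)&(sub[:,:,2]>180)
    v,u=np.nonzero(g); print(n,np.round(c,1),len(u),u.mean()+x0,v.mean()+y0)
d=np.load("pics/top0d.npy"); 
X0,Y0,S=190,125,7
z=cv2.resize(im[Y0:Y0+112,X0:X0+110],None,fx=S,fy=S,interpolation=cv2.INTER_NEAREST)
z=cv2.resize(z,None,fx=.765,fy=.765,interpolation=cv2.INTER_AREA);S*=.765
def L(q,col):
    q=proj("top",w(p,np.array(q)/1e3)); q=np.round((q-[X0,Y0]+.5)*S).astype(int); cv2.polylines(z,[q],True,col,1)
rect=lambda x,y,a,b,h:[(x-a,y-b,h),(x+a,y-b,h),(x+a,y+b,h),(x-a,y+b,h)]
L(rect(0,0,28,6,113),(255,0,0));L(rect(0,95,6.5,22,94.5),(255,0,0));L(rect(0,-95,6.5,22,94.5),(255,0,0));L(rect(0,0,57,82,85),(0,255,0));L(rect(0,0,85,130,85),(0,255,0))
n=np.array([-574,0,819])/1e3
cx=np.array([-122.5,-55,58.7])
th=np.linspace(0,6.28,24)
for h,rr in((31.5,13.5),):
    L([cx+n*h+rr*np.cos(t)*np.array([.819,0,.574])+rr*np.sin(t)*np.array([0,1,0]) for t in th],(255,0,255))
cv2.imwrite("pics/ov1.png",z);print(z.shape)
E
```

```text
bl [246.5 145.7] 64 245.34375 145.515625
br [263.  208.2] 70 262.0857142857143 208.35714285714286
handle [254.6 174.9] 76 253.75 174.67105263157896
(600, 589, 3)
```

View pics/ov1.png

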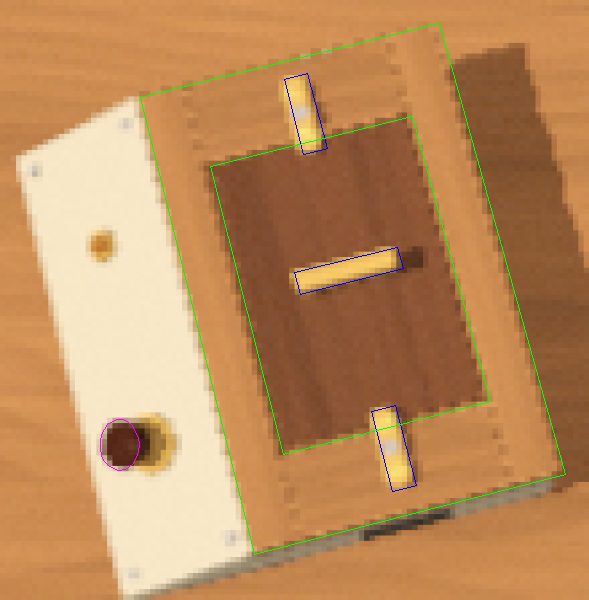

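```bash
cat >> h.py <<'E'
BOX=[0.599,-0.0115,np.radians(-73.9)]
def bw(m,B=None):
    B=B or BOX; c,s=np.cos(B[2]),np.sin(B[2]); m=np.asarray(m)/1e3
    return m@np.array([[c,-s,0],[s,c,0],[0,0,1]]).T+[B[0],B[1],0]
def plan(target,yang=None):
    s=monitor.observe(); R=Ro.from_rotvec(s['ee_rot']).as_matrix()
    d=R.T@(np.asarray(target)-s['position'])*100
    a=np.degrees(np.arctan2(R[1,1],R[0,1])); t=None
    if yang is not None: t=-((yang-a+90)%180-90)
    print("t",round(s['clock'],2),"pos",np.round(s['position'],4),"shift cm",np.round(d,2),"yang",round(a,1),"turn",t and round(t,1),"w",round(s['width'],3),"F",np.round(s['force'],1),"j7",round(s['joints'][6],2))
E
cat > plan.py <<'E'
import sys
from h import *
a=[float(x) for x in sys.argv[1:]]
plan(bw(a[:2]+[a[2]]),a[3] if len(a)>3 else None)
E
python3 plan.py 0 -95 160 106.1
```

```text
t 1.4 pos [0.216  0.5865 0.2267] shift cm [-48.95 -48.51   6.67] yang 69.8 turn -36.3 w 1.0 F [ 0.9  0.6 -0.1] j7 -0.08
```

```bash
python3 -m crank '[[[-3.4,-3.37,0],0,150],[[-3.4,-3.37,0],0,150],[[-3.4,-3.37,0],0,150],[[-3.4,-3.37,0],0,150],[[-3.4,-3.37,0],0,150]]' 8
python3 -m crank '[[[-3.4,-3.37,0],0,150],[[-3.4,-3.37,0],0,150],[[-3.4,-3.37,0],0,150],[[-3.4,-3.37,0],0,150],[[-3.4,-3.37,0],0,150]]'
python3 plan.py 0 -95 160 106.1
```

```text
clock: 1.9
position: [0.3179, 0.3679, 0.2269]
ee_rot: [0.551, 3.093, 0.001]
force: [1.4, 0.5, 0.2]
width: 0.614
clock: 2.4
position: [0.4191, 0.151, 0.2271]
ee_rot: [0.551, 3.092, 0.001]
force: [0.1, 0.3, -0.3]
width: 0.413
t 2.4 pos [0.4191 0.151  0.2271] shift cm [-14.83 -14.67   6.71] yang 69.8 turn -36.3 w 0.413 F [ 0.1  0.3 -0.3] j7 0.8
```

```bash
python3 -m crank '[[[-3.4,-3.37,1],0,150],[[-3.4,-3.37,1],0,150],[[-3.4,-3.37,1.2],0,150],[[-3.4,-3.37,1.2],0,150],[[0,0,0],-8.5,150]]'
python3 -m crank '[[[0,0,0],-8.5,150],[[0,0,0],-8.5,150],[[0,0,0],-8.5,150],[[0,0,0],-2.3,150],[[0,0,0],0,150]]'
python3 plan.py 0 -95 150 106.1
python3 - <<'E'
from h import *
im,d=get_image("top");cv2.imwrite("pics/top1.png",im[:,:,::-1]);np.save("pics/top1d.npy",d)
im2,d2=get_image("scene");cv2.imwrite("pics/scene1.png",im2[:,:,::-1]);np.save("pics/scene1d.npy",d2)
s=monitor.observe();R=Ro.from_rotvec(s['ee_rot']).as_matrix();T=s['position']
for cam,i,X0,Y0 in(("top",im,190,120),("scene",im2,190,140)):
    z=cv2.resize(i[Y0:Y0+112,X0:X0+110,::-1],None,fx=5,fy=5,interpolation=cv2.INTER_CUBIC)
    for k in(0,-.066):
        q=proj(cam,T+R[:,2]*k); q=((q-[X0,Y0]+.5)*5).astype(int); cv2.drawMarker(z,tuple(map(int,q)),(255,0,255),0,14)
    cv2.imwrite(f"pics/{cam}1z.png",z)
E
```

```text
clock: 2.9
position: [0.5008, -0.0275, 0.1818]
ee_rot: [0.332, 3.123, -0.005]
force: [0.3, 0.0, -0.9]
width: 0.412
clock: 3.4
position: [0.4997, -0.0208, 0.1829]
ee_rot: [-0.44, 3.11, 0.0]
force: [0.8, 0.6, 0.6]
width: 0.409
t 3.4 pos [ 0.4997 -0.0208  0.1829] shift cm [-0.3  -1.86  3.29] yang 106.1 turn -0.0 w 0.409 F [0.8 0.6 0.6] j7 1.88
```

View pics/scene1z.png

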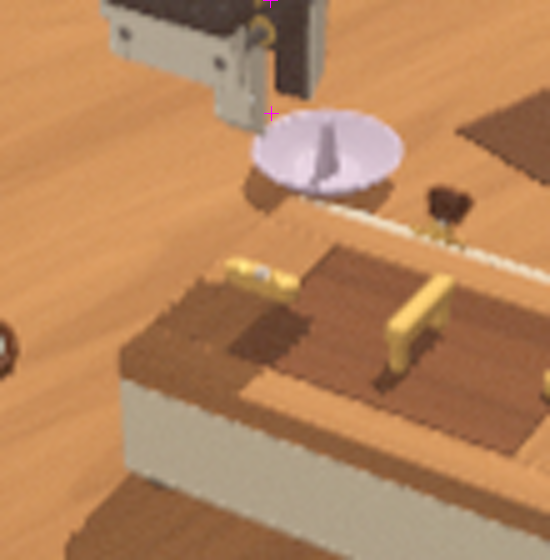

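View pics/top1z.png

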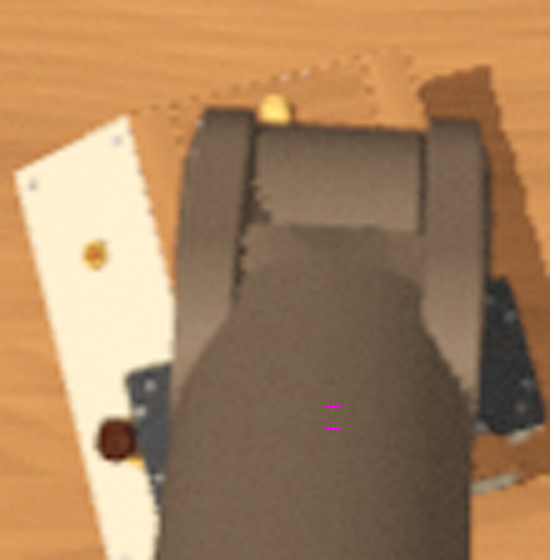

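```bash
python3 - <<'E'
from h import *
im2=cv2.imread("pics/scene1.png")
z=cv2.resize(im2[160:270,200:350],None,fx=5,fy=5,interpolation=cv2.INTER_CUBIC)
def L(q,col):
    q=proj("scene",bw(q)); q=np.round((q-[200,160]+.5)*5).astype(int); cv2.polylines(z,[q],True,col,1)
rect=lambda x,y,a,b,h:[(x-a,y-b,h),(x+a,y-b,h),(x+a,y+b,h),(x-a,y+b,h)]
L(rect(0,0,28,6,113),(255,0,0));L(rect(0,95,6.5,22,94.5),(255,0,0));L(rect(0,-95,6.5,22,94.5),(255,0,0));L(rect(0,0,57,82,85),(0,255,0));L(rect(0,0,85,130,85),(0,255,0))
n=np.array([-574,0,819])/1e3
cx=np.array([-122.5,-55,58.7])
L([cx+n*31.5+13.5*np.cos(t)*np.array([.819,0,.574])+13.5*np.sin(t)*np.array([0,1,0]) for t in np.linspace(0,6.28,24)],(255,0,255))
cv2.imwrite("pics/ov2.png",z)
E
```

```text
(no output)
```

View pics/ov2.png

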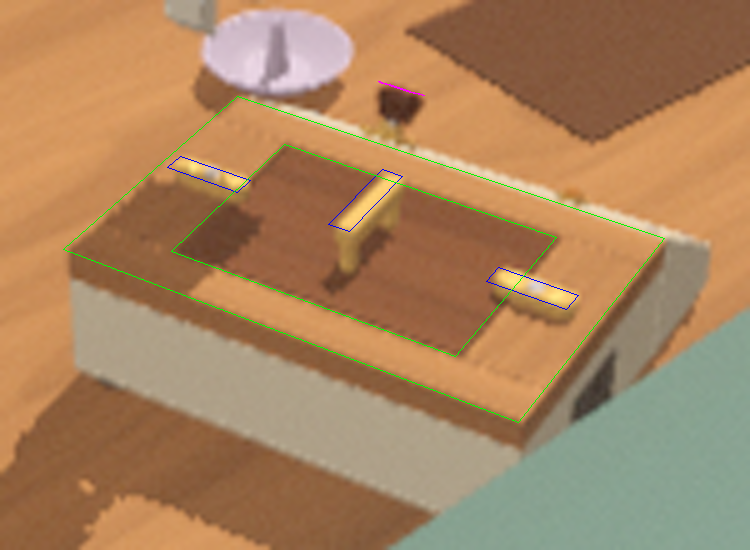

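```bash
sed -i 's/BOX=\[0.599/BOX=[0.600/' h.py; python3 plan.py 0 -95 110 106.1; python3 -m crank '[[[-0.3,-1.2,2],0,150],[[0,-0.65,2],0,150],[[0,0,3.3],0,150],[[0,0,0],0,150],[[0,0,0],0,150]]'; python3 plan.py 0 -95 88.5 106.1
```

```text
t 3.5 pos [ 0.4996 -0.0208  0.1828] shift cm [-0.4  -1.89  7.28] yang 106.0 turn -0.1 w 0.41 F [0.2 0.1 0.8] j7 1.88
clock: 4.0
position: [0.5073, -0.0375, 0.1099]
ee_rot: [0.438, -3.109, -0.0]
force: [0.2, -0.5, 0.4]
width: 0.414
t 4.0 pos [ 0.5073 -0.0375  0.1099] shift cm [-0.13 -0.07  2.14] yang 106.0 turn -0.1 w 0.414 F [ 0.2 -0.5  0.4] j7 1.95
```

```bash
python3 -m crank '[[[-0.1,-0.05,1],0,150],[[0,0,0.8],0,150],[[0,0,0.3],0,150],[[0,0,0],0,150]]'; python3 -m crank '[[[0,0,0],0,255],[[0,0,0],0,255],[[0,0,0],0,255],[[0,0,0],0,255],[[0,0,0],0,255]]' 5; python3 plan.py 0 -95 88.5 106.1
```

```text
clock: 4.4
position: [0.5085, -0.0378, 0.0885]
ee_rot: [0.439, -3.11, -0.0]
force: [-0.1, -0.8, 0.3]
width: 0.411
clock: 4.9
position: [0.5088, -0.0377, 0.0889]
ee_rot: [-0.44, 3.11, 0.0]
force: [-0.1, 1.5, 2.5]
width: 0.138
t 4.9 pos [ 0.5088 -0.0377  0.0889] shift cm [ 0.01 -0.02  0.04] yang 106.1 turn -0.0 w 0.138 F [-0.1  1.5  2.5] j7 1.97
```

```bash
python3 -m crank '[[[0,0,0],8.5,255],[[0,0,0],8.5,255],[[0,0,0],8.5,255],[[0,0,0],8.5,255],[[0,0,0],8.5,255]]';  python3 -m crank '[[[0,0,0],8.5,255],[[0,0,0],8.5,255],[[0,0,0],8.5,255],[[0,0,0],8.5,255],[[0,0,0],8.5,255]]'; python3 -m crank '[[[0,0,0],5,255],[[0,0,0],0,255],[[0,0,0],0,255]]'; python3 plan.py 0 -95 88.5 16.1
```

```text
clock: 5.4
position: [0.5089, -0.0367, 0.0889]
ee_rot: [-0.726, -3.057, -0.002]
force: [-0.2, 3.9, 1.5]
width: 0.142
clock: 5.9
position: [0.5096, -0.036, 0.089]
ee_rot: [1.783, 2.587, 0.004]
force: [3.4, 4.8, -0.8]
width: 0.142
clock: 6.2
position: [0.5097, -0.036, 0.0889]
ee_rot: [1.887, 2.512, 0.003]
force: [2.2, 6.3, 0.6]
width: 0.145
t 6.2 pos [ 0.5097 -0.036   0.0889] shift cm [-0.14 -0.15  0.04] yang 16.2 turn 0.1 w 0.145 F [2.2 6.3 0.6] j7 0.7
```

```bash
sed -i 's/BOX=\[0.600,-0.0115/BOX=[0.602,-0.011/' h.py; python3 -m crank '[[[0,0,0],0,170],[[0,0,0],0,170],[[0,0,0],0,170],[[0,0,-1.5],0,170],[[0,0,-4],0,170]]'; python3 plan.py 0 95 135 106.1
```

```text
clock: 6.7
position: [0.5064, -0.0379, 0.142]
ee_rot: [-1.887, -2.507, 0.007]
force: [1.4, 0.2, -0.2]
width: 0.331
t 6.7 pos [ 0.5064 -0.0379  0.142 ] shift cm [-0.05 19.43  0.58] yang 16.1 turn 90.0 w 0.331 F [ 1.4  0.2 -0.2] j7 0.62
```

```bash
python3 -m crank '[[[0,4.8,0],0,170],[[0,4.8,0],0,170],[[0,4.8,0],0,170],[[0,4.9,0],0,170],[[0,0,0],8.5,170]]';  python3 -m crank '[[[0,0,0],8.5,170],[[0,0,0],8.5,170],[[0,0,0],8.5,170],[[0,0,0],8.5,170],[[0,0,0],8.5,170]]'; python3 -m crank '[[[0,0,0],8.5,170],[[0,0,0],8.5,170],[[0,0,0],8.5,170],[[0,0,0],8.5,170],[[0,0,0],5,170]]'; python3 plan.py 0 95 110 106.1
```

```text
clock: 7.2
position: [0.6991, 0.0186, 0.1427]
ee_rot: [2.064, 2.366, 0.003]
force: [-0.6, -0.5, -0.6]
width: 0.33
clock: 7.7
position: [0.6939, 0.0153, 0.1435]
ee_rot: [-2.79, -1.444, 0.001]
force: [-0.3, 0.1, -0.2]
width: 0.335
clock: 8.2
position: [0.694, 0.0154, 0.1434]
ee_rot: [3.112, 0.43, -0.001]
force: [0.4, 0.7, -0.8]
width: 0.338
t 8.2 pos [0.694  0.0154 0.1434] shift cm [-0.07 -0.01  3.34] yang -74.3 turn -0.4 w 0.338 F [ 0.4  0.7 -0.8] j7 -0.77
```

```bash
python3 -m crank '[[[-0.07,0,2.5],-0.4,170],[[0,0,1.5],0,170],[[0,0,1],0,170],[[0,0,0.45],0,170],[[0,0,0],0,170]]'; python3 plan.py 0 95 88.5 106.1;  python3 -m crank '[[[0,0,0],0,255],[[0,0,0],0,255],[[0,0,0],0,255],[[0,0,0],0,255]]' 5; python3 plan.py 0 95 88.5 106.1
```

```text
clock: 8.7
position: [0.6933, 0.0153, 0.0888]
ee_rot: [-3.109, -0.45, 0.001]
force: [-0.0, 0.0, -0.3]
width: 0.332
t 8.7 pos [0.6933 0.0153 0.0888] shift cm [ 0.   -0.01  0.03] yang -73.5 turn 0.4 w 0.332 F [-0.   0.  -0.3] j7 -0.73
clock: 9.1
position: [0.6936, 0.0165, 0.0898]
ee_rot: [-3.107, -0.451, -0.001]
force: [-1.5, 3.2, 4.5]
width: 0.14
t 9.1 pos [0.6936 0.0165 0.0898] shift cm [-0.06  0.1   0.13] yang -73.5 turn 0.4 w 0.14 F [-1.5  3.2  4.5] j7 -0.73
```

```bash
python3 -m crank '[[[0,0,0],-8.5,255],[[0,0,0],-8.5,255],[[0,0,0],-8.5,255],[[0,0,0],-8.5,255],[[0,0,0],-8.5,255]]';  python3 -m crank '[[[0,0,0],-8.5,255],[[0,0,0],-8.5,255],[[0,0,0],-8.5,255],[[0,0,0],-8.5,255],[[0,0,0],-8.5,255]]'; python3 -m crank '[[[0,0,0],-4.6,255],[[0,0,0],0,255],[[0,0,0],0,255]]'; python3 plan.py 0 95 88.5 16.1;  python3 -m crank '[[[0,0,0],0,170],[[0,0,0],0,170],[[0,0,0],0,170],[[0,0,-1.5],0,170],[[0,0,-4],0,170]]'; python3 plan.py 0 0 125 16.1
```

```text
clock: 9.6
position: [0.6931, 0.0172, 0.0896]
ee_rot: [-2.727, -1.555, -0.001]
force: [-3.7, 5.3, 4.7]
width: 0.146
clock: 10.1
position: [0.6924, 0.017, 0.0893]
ee_rot: [-1.978, -2.437, -0.001]
force: [-6.1, 5.6, 4.6]
width: 0.144
clock: 10.4
position: [0.6924, 0.0167, 0.0893]
ee_rot: [-1.886, -2.509, -0.001]
force: [-5.6, 4.0, 4.0]
width: 0.139
t 10.4 pos [0.6924 0.0167 0.0893] shift cm [-0.16  0.05  0.08] yang 16.1 turn 0.0 w 0.139 F [-5.6  4.   4. ] j7 0.59
clock: 10.9
position: [0.6913, 0.0156, 0.1422]
ee_rot: [-1.886, -2.507, 0.007]
force: [0.9, 0.5, 0.0]
width: 0.335
t 10.9 pos [0.6913 0.0156 0.1422] shift cm [-0.09 -9.31  1.77] yang 16.1 turn -0.0 w 0.335 F [0.9 0.5 0. ] j7 0.56
```

```bash
sed -i 's/^BOX=.*/BOX=[0.601,-0.0097,np.radians(-73.8)]/' h.py; python3 plan.py 0 0 125 16.2;  python3 -m crank '[[[-0.22,-4.7,0],0,170],[[0,-4.7,0],0,170],[[0,0,0],0,170],[[0,0,0],0,170]]'; python3 plan.py 0 0 90 16.2
python3 - <<'E'
from h import *
im,d=get_image("scene");cv2.imwrite("pics/scene2.png",cv2.resize(im[100:260,180:380,::-1],None,fx=4,fy=3.75,interpolation=cv2.INTER_CUBIC))
E
```

```text
t 10.9 pos [0.6913 0.0156 0.1422] shift cm [ 0.07 -9.37  1.78] yang 16.1 turn -0.1 w 0.335 F [0.9 0.5 0. ] j7 0.56
clock: 11.3
position: [0.6033, -0.0131, 0.1455]
ee_rot: [1.89, 2.509, 0.002]
force: [0.3, -0.1, 0.5]
width: 0.335
t 11.3 pos [ 0.6033 -0.0131  0.1455] shift cm [ 0.39 -0.14  5.56] yang 16.0 turn -0.2 w 0.335 F [ 0.3 -0.1  0.5] j7 0.61
```

View pics/scene2.png

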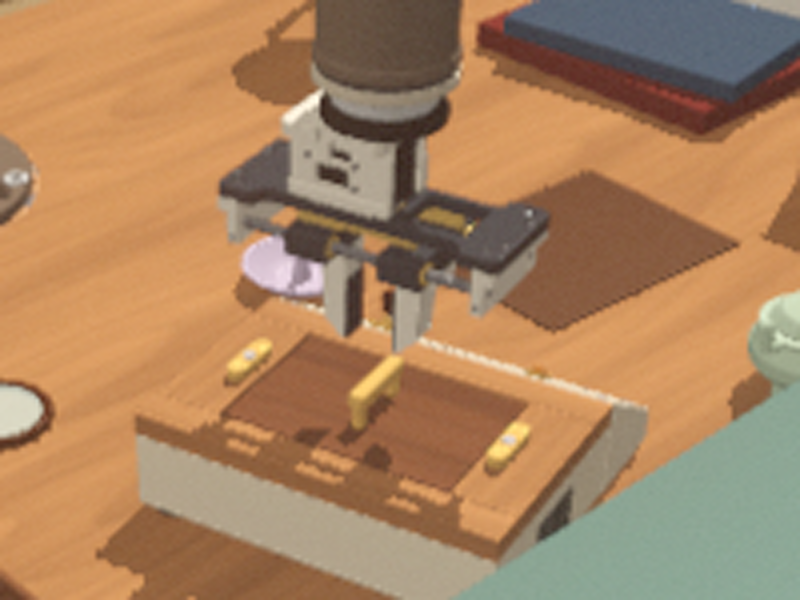

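```bash
python3 -m crank '[[[0.4,-0.14,0],0,170],[[0,0,1.5],-0.2,170],[[0,0,1],0,170],[[0,0,0],0,170]]'; python3 plan.py 0 0 90 16.2
```

```text
clock: 11.75
position: [0.6003, -0.009, 0.1169]
ee_rot: [-1.882, -2.512, 0.004]
force: [0.0, -0.2, -0.1]
width: 0.335
t 11.75 pos [ 0.6003 -0.009   0.1169] shift cm [-0.09  0.06  2.69] yang 16.3 turn 0.1 w 0.335 F [ 0.  -0.2 -0.1] j7 0.63
```

```bash
python3 -m crank '[[[-0.08,0.05,1],0,170],[[0,0,1],0,170],[[0,0,0.65],0,170],[[0,0,0],0,170]]'; python3 plan.py 0 0 90 16.2; python3 -m crank '[[[0,0,0],0,255],[[0,0,0],0,255],[[0,0,0],0,255],[[0,0,0],0,255]]' 25; python3 plan.py 0 0 90 16.2
```

```text
clock: 12.15
position: [0.6013, -0.0099, 0.0915]
ee_rot: [-1.884, -2.512, 0.002]
force: [0.2, -0.4, -0.4]
width: 0.331
t 12.15 pos [ 0.6013 -0.0099  0.0915] shift cm [ 0.03 -0.02  0.15] yang 16.3 turn 0.1 w 0.331 F [ 0.2 -0.4 -0.4] j7 0.65
clock: 12.55
position: [0.6023, -0.0099, 0.0931]
ee_rot: [1.884, 2.513, 0.001]
force: [-1.1, 0.6, 1.0]
width: 0.127
t 12.55 pos [ 0.6023 -0.0099  0.0931] shift cm [ 0.06 -0.12  0.31] yang 16.3 turn 0.1 w 0.127 F [-1.1  0.6  1. ] j7 0.65
```

```bash
python3 -m crank '[[[0,0,-0.3],0,255],[[0,0,-0.4],0,255],[[0,0,-0.5],0,255],[[0,0,-0.5],0,255]]'; python3 -m crank '[[[0,0,-1],0,255],[[0,0,-2],0,255],[[0,0,-2.5],0,255],[[0,0,0],0,255]]';python3 plan.py 0 0 90 16.2
python3 - <<'E'
from h import *
im,d=get_image("scene");cv2.imwrite("pics/scene3.png",cv2.resize(im[100:260,180:380,::-1],None,fx=4,fy=3.75,interpolation=cv2.INTER_CUBIC))
E
```

```text
clock: 12.95
position: [0.602, -0.0099, 0.1102]
ee_rot: [1.884, 2.514, 0.0]
force: [0.2, -0.3, -1.1]
width: 0.128
clock: 13.35
position: [0.604, -0.0105, 0.1684]
ee_rot: [1.882, 2.51, 0.006]
force: [0.8, -0.7, -1.2]
width: 0.129
t 13.35 pos [ 0.604  -0.0105  0.1684] shift cm [ 0.17 -0.31  7.84] yang 16.3 turn 0.1 w 0.129 F [ 0.8 -0.7 -1.2] j7 0.59
```

View pics/scene3.png

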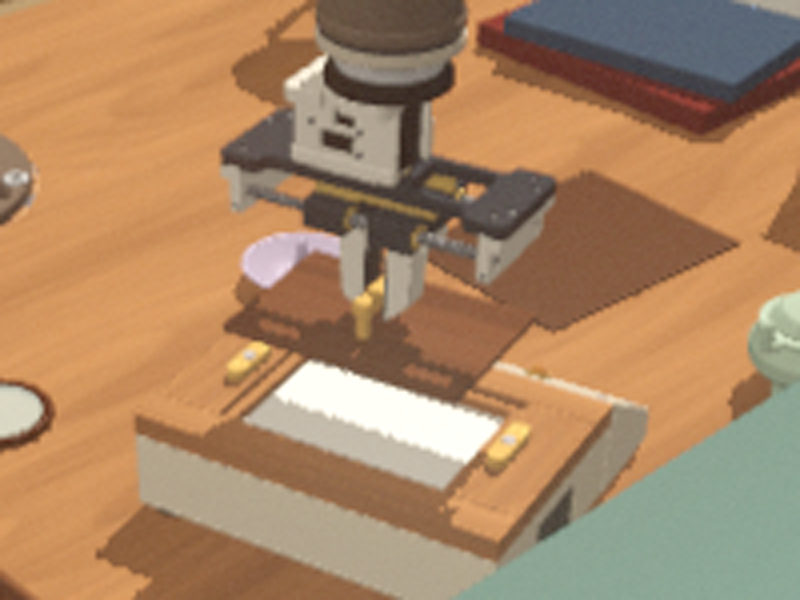

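```bash
python3 - <<'E'
from h import *
plan([.462,.359,.15],86.8)
E
```

```text
t 13.4 pos [ 0.6032 -0.0101  0.1667] shift cm [39.39 -3.21  1.63] yang 16.3 turn -70.5 w 0.127 F [ 0.6 -0.1 -1.5] j7 0.59
```

```bash
python3 -m crank '[[[2,-0.3,0],0,255],[[3.5,-0.3,0],0,255],[[4,-0.3,0],0,255],[[4,-0.3,0],0,255],[[4,-0.3,0],0,255]]'; python3 -m crank '[[[4,-0.3,0],0,255],[[4,-0.3,0],0,255],[[4,-0.3,0],0,255],[[4,-0.3,0],0,255],[[3.5,-0.3,0],0,255]]'; python3 -m crank '[[[2,-0.3,0],-4,255],[[0,0,0],-7,255],[[0,0,0],-8,255],[[0,0,0],-8,255],[[0,0,0],-8,255]]'; python3 -m crank '[[[0,0,0],-8,255],[[0,0,0],-8,255],[[0,0,0],-8,255],[[0,0,0],-7,255],[[0,0,0],-4.5,255]]'; python3 - <<'E'
from h import *
plan([.462,.359,.08],86.8)
E
```

```text
clock: 13.9
position: [0.5373, 0.1551, 0.1641]
ee_rot: [-1.884, -2.513, 0.001]
force: [-0.3, 0.8, -1.6]
width: 0.128
clock: 14.4
position: [0.4678, 0.3388, 0.164]
ee_rot: [-1.882, -2.514, 0.002]
force: [0.7, -0.3, -1.5]
width: 0.13
clock: 14.9
position: [0.4611, 0.3541, 0.1643]
ee_rot: [1.03, 2.968, -0.002]
force: [-0.7, -0.6, -1.8]
width: 0.129
clock: 15.4
position: [0.4612, 0.3539, 0.1643]
ee_rot: [-0.078, -3.14, 0.001]
force: [-0.3, 0.0, -1.7]
width: 0.123
t 15.4 pos [0.4612 0.3539 0.1643] shift cm [-0.05  0.52  8.43] yang 87.2 turn 0.4 w 0.123 F [-0.3  0.  -1.7] j7 0.96
```

```bash
python3 -m crank '[[[0,0.5,3],0,255],[[0,0,4],0.4,255],[[0,0,4],0,255],[[0,0,2],0,255],[[0,0,0.5],0,255]]'; python3 -m crank '[[[0,0,0.3],0,255],[[0,0,0],0,255]]';python3 - <<'E'
from h import *
plan([.462,.359,.017],86.8)
im,d=get_image("top");cv2.imwrite("pics/top4.png",cv2.resize(im[110:290,60:310,::-1],None,fx=3.2,fy=3.2,interpolation=cv2.INTER_CUBIC))
E
```

```text
clock: 15.9
position: [0.4599, 0.3579, 0.0269]
ee_rot: [-0.097, -3.137, 0.006]
force: [0.3, -0.2, -1.6]
width: 0.127
clock: 16.1
position: [0.462, 0.3602, 0.0275]
ee_rot: [0.099, 3.139, 0.001]
force: [-0.1, 0.5, -1.0]
width: 0.125
t 16.1 pos [0.462  0.3602 0.0275] shift cm [-0.   -0.12  1.05] yang 86.4 turn -0.4 w 0.125 F [-0.1  0.5 -1. ] j7 1.02
```

View pics/top4.png

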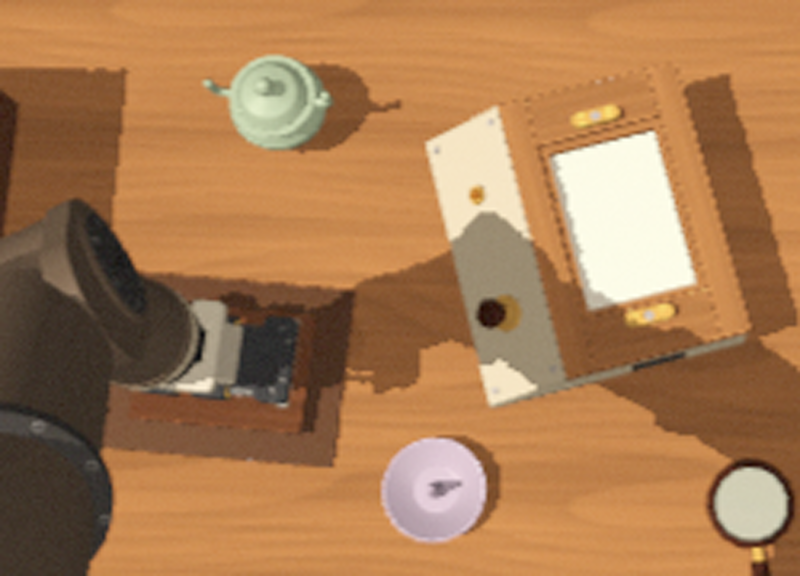

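```bash
python3 -m crank '[[[0,0,0.4],0,255],[[0,0,0.3],0,255],[[0,0,0.2],0,255],[[0,0,0],0,255]]'; python3 -m crank '[[[0,0,0.1],0,255],[[0,0,0.1],0,255],[[0,0,0],0,255]]'
```

```text
clock: 16.55
position: [0.4611, 0.3601, 0.0176]
ee_rot: [-0.099, -3.14, 0.0]
force: [0.8, -0.2, -1.8]
width: 0.129
clock: 16.85
position: [0.4613, 0.3602, 0.0171]
ee_rot: [-0.099, -3.14, -0.001]
force: [-4.9, -2.7, 15.2]
width: 0.129
```

```bash
python3 -m crank '[[[0,0,-0.15],0,255],[[0,0,0],0,170],[[0,0,0],0,170],[[0,0,0],0,170]]' ; python3 -m crank '[[[0,0,-1],0,170],[[0,0,-3],0,170],[[0,0,-4],0,170],[[0,0,-4],0,170]]'; python3 plan.py -135 -55 130 16.2
```

```text
clock: 17.25
position: [0.4613, 0.3602, 0.0171]
ee_rot: [0.099, 3.14, 0.0]
force: [-0.1, 0.3, 0.2]
width: 0.314
clock: 17.65
position: [0.4611, 0.3598, 0.1389]
ee_rot: [-0.1, -3.14, 0.001]
force: [-0.1, 0.4, 0.2]
width: 0.335
t 17.65 pos [0.4611 0.3598 0.1389] shift cm [ -6.55 -25.15   0.91] yang 86.4 turn 70.2 w 0.335 F [-0.1  0.4  0.2] j7 0.96
```

```bash
python3 - <<'E'
from h import *
im,d=get_image("top");P,u,v=pts("top",d)
im=im[:,:,::-1].copy(); cv2.imwrite("pics/top5.png",im)
B0=[0.5985,-0.0112,np.radians(-73.85)]
X0,Y0,S=190,125,6
z=cv2.resize(im[Y0:Y0+100,X0:X0+100],None,fx=S,fy=S,interpolation=cv2.INTER_CUBIC)
def L(q,col):
    q=proj("top",bw(q,B0)); q=np.round((q-[X0,Y0]+.5)*S).astype(int); cv2.polylines(z,[q],True,col,1)
rect=lambda x,y,a,b,h:[(x-a,y-b,h),(x+a,y-b,h),(x+a,y+b,h),(x-a,y+b,h)]
L(rect(0,95,22,6.5,94.5),(255,0,0));L(rect(0,-95,22,6.5,94.5),(255,0,0));L(rect(0,0,57,82,85),(0,255,0));L(rect(0,0,85,130,85),(0,255,0))
n=np.array([-574,0,819])/1e3
for c,col in((-122.5,(255,0,255)),):
  cx=np.array([c,-55,85-(-85-c)*.7])
  for h,rr in((31.5,13.5),(12,10)):
    L([cx+n*h+rr*np.cos(t)*np.array([.819,0,.574])+rr*np.sin(t)*np.array([0,1,0]) for t in np.linspace(0,6.28,24)],col)
cv2.imwrite("pics/ov5.png",z)
r=masks_of("lamp_knob_grip","top"); print([(x['score'],x['region'].sum(),[k.mean() for k in np.nonzero(x['region'])]) for x in r[:2]])
E
```

```text
[(0.61, np.int64(70), [np.float64(207.25714285714287), np.float64(212.5857142857143)])]
```

View pics/ov5.png

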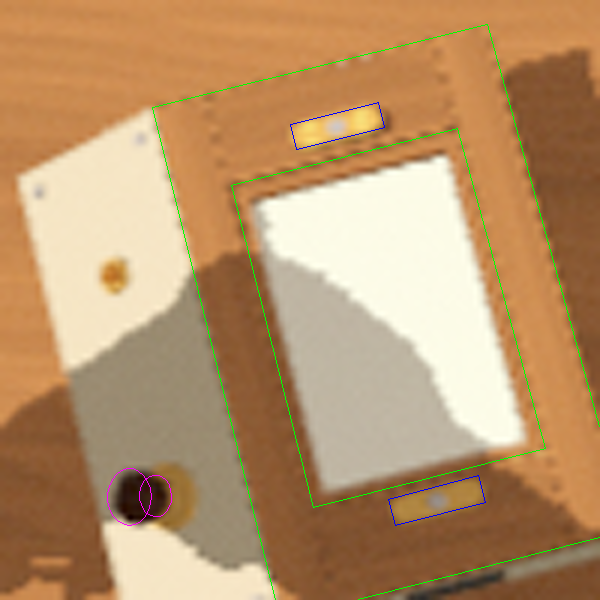

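```bash
python3 -m crank '[[[-1.25,-4.8,0],0,116],[[-1.25,-4.8,0],0,116],[[-1.25,-4.8,0],0,116],[[-1.25,-4.8,0],0,116],[[-1.25,-4.8,0],0,116]]'; python3 -m crank '[[[0,0,0],8.5,116],[[0,0,0],8.5,116],[[0,0,0],8.5,116],[[0,0,0],8.5,116],[[0,0,0],8.5,116]]'; python3 -m crank '[[[0,0,0],8.5,116],[[0,0,0],8.5,116],[[0,0,0],8.5,116],[[0,0,0],2.2,116],[[0,0,0],0,116]]'; python3 plan.py -135.3 -55 100 16.2
```

```text
clock: 18.25
position: [0.5085, 0.1148, 0.1375]
ee_rot: [0.099, 3.14, 0.0]
force: [0.8, 0.6, -0.2]
width: 0.546
clock: 18.75
position: [0.5084, 0.1166, 0.1373]
ee_rot: [-1.24, -2.886, -0.0]
force: [-0.0, 0.1, -0.2]
width: 0.547
clock: 19.25
position: [0.5083, 0.1168, 0.1372]
ee_rot: [-1.887, -2.512, 0.0]
force: [0.4, -0.5, 0.2]
width: 0.544
t 19.25 pos [0.5083 0.1168 0.1372] shift cm [-1.21 -0.13  3.72] yang 16.2 turn -0.0 w 0.544 F [ 0.4 -0.5  0.2] j7 0.36
```

```bash
python3 -m crank '[[[-1.2,-0.13,0],0,116],[[0,0,3],0,116],[[0,0,0.7],0,116],[[0,0,0],0,116]]';python3 plan.py -135.3 -55 61.5 16.2
python3 - <<'E'
from h import *
im,d=get_image("scene");cv2.imwrite("pics/scene6.png",cv2.resize(im[120:230,210:350,::-1],None,fx=5.5,fy=5.4,interpolation=cv2.INTER_CUBIC))
E
```

```text
clock: 19.65
position: [0.5097, 0.1039, 0.0995]
ee_rot: [-1.886, -2.511, 0.003]
force: [-0.3, -0.2, 0.0]
width: 0.546
t 19.65 pos [0.5097 0.1039 0.0995] shift cm [0.07 0.1  3.8 ] yang 16.2 turn -0.0 w 0.546 F [-0.3 -0.2  0. ] j7 0.43
```

View pics/scene6.png

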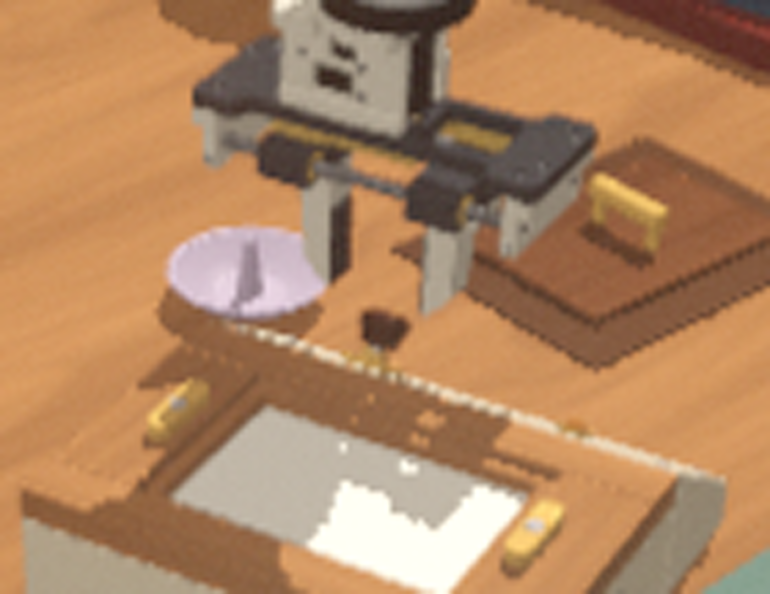

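```bash
python3 -m crank '[[[0.05,0.1,1.5],0,116],[[0,0,1],0,116],[[0,0,0.8],0,116],[[0,0,0],0,116]]';python3 plan.py -135.3 -55 61.5 16.2;python3 -m crank '[[[0,0,0.3],0,116],[[0,0,0.1],0,116],[[0,0,0],0,116]]';python3 plan.py -135.3 -55 61.5 16.2
```

```text
clock: 20.1
position: [0.5106, 0.1055, 0.0661]
ee_rot: [-1.886, -2.511, 0.003]
force: [-0.3, -1.0, -0.3]
width: 0.546
t 20.1 pos [0.5106 0.1055 0.0661] shift cm [-0.05 -0.03  0.46] yang 16.2 turn -0.0 w 0.546 F [-0.3 -1.  -0.3] j7 0.47
clock: 20.4
position: [0.5115, 0.1056, 0.0633]
ee_rot: [1.887, 2.512, 0.0]
force: [-0.8, -0.1, -0.2]
width: 0.543
t 20.4 pos [0.5115 0.1056 0.0633] shift cm [-0.03 -0.12  0.18] yang 16.2 turn -0.0 w 0.543 F [-0.8 -0.1 -0.2] j7 0.48
```

```bash
python3 -m crank '[[[0,-0.1,0.1],0,116],[[0,0,0],0,255],[[0,0,0],0,255],[[0,0,0],0,255],[[0,0,0],0,255]]' 14;python3 plan.py -135.3 -55 61.5 16.2; python3 -m crank '[[[0,0,0],0,255]]'; python3 - <<'E'
from h import *
n=bw([-574,0,819],[0,0,BOX[2]]); 
for i in range(1):
    s=monitor.observe(); print(s['force'],s['force']@n, s['position'])
E
```

```text
clock: 20.9
position: [0.5101, 0.1052, 0.0622]
ee_rot: [-1.886, -2.511, 0.001]
force: [-0.9, -0.1, 1.7]
width: 0.277
t 20.9 pos [0.5101 0.1052 0.0622] shift cm [-0.04  0.03  0.07] yang 16.2 turn -0.0 w 0.277 F [-0.9 -0.1  1.7] j7 0.48
clock: 21.0
position: [0.5101, 0.1052, 0.0622]
ee_rot: [-1.886, -2.512, 0.0]
force: [-2.7, -1.0, 2.0]
width: 0.277
[-2.6802638  -1.01810131  2.04115509] 1.5397396876523943 [0.51012644 0.10522308 0.06224381]
```

```bash
cat > ax.py <<'E'
from h import *
n=bw([-574,0,819],[0,0,BOX[2]]); s=monitor.observe()
p0=np.array([0.5101,0.1052,0.0622])
print("t",round(s['clock'],2),"out mm",round((s['position']-p0)@n*1e3,2),"Fpull",round(-s['force']@n,2),"F",np.round(s['force'],1),"w",round(s['width'],3))
E
M='python3 ax.py'
python3 -m crank '[[[0.057,0,-0.082],0,255],[[0,0,0],0,255]]' >/dev/null; $M
python3 -m crank '[[[0.057,0,-0.082],0,255],[[0,0,0],0,255]]' >/dev/null; $M
python3 -m crank '[[[0.057,0,-0.082],0,255],[[0,0,0],0,255]]' >/dev/null; $M
python3 -m crank '[[[0.057,0,-0.082],0,255],[[0,0,0],0,255]]' >/dev/null; $M
```

```text
t 21.2 out mm 0.88 Fpull 1.77 F [-1.9 -1.2 -1.7] w 0.278
t 21.4 out mm 1.94 Fpull 1.42 F [-2.2 -2.1 -0.8] w 0.275
t 21.6 out mm 3.0 Fpull 2.2 F [-2.2 -2.6 -1.4] w 0.277
t 21.8 out mm 4.03 Fpull 1.4 F [-3.1 -2.7 -0.5] w 0.279
```

```bash
python3 -m crank '[[[0.057,0,-0.082],0,255],[[0,0,0],0,255]]' >/dev/null; python3 ax.py
```

```text
t 22.0 out mm 5.04 Fpull 1.59 F [-4.1 -3.  -0.7] w 0.277
```

```bash
python3 -m crank '[[[0.057,0,-0.082],0,255],[[0,0,0],0,255]]' >/dev/null; python3 ax.py
```

```text
t 22.2 out mm 6.04 Fpull 0.47 F [-4.6 -2.1 -0. ] w 0.278
```

```bash
python3 -m crank '[[[0.057,-0.08,-0.082],0,255],[[0,0,0],0,255]]' >/dev/null; python3 ax.py
```

```text
t 22.4 out mm 7.3 Fpull 0.65 F [-1.9 -1.2 -0.3] w 0.275
```

```bash
python3 -m crank '[[[0.057,0,-0.082],0,255],[[0,0,0],0,255]]' >/dev/null; python3 ax.py
```

```text
t 22.6 out mm 8.27 Fpull 1.53 F [-1.5 -1.6 -1.1] w 0.279
```

```bash
python3 -m crank '[[[0.057,0,-0.082],0,255],[[0,0,0],0,255]]' >/dev/null; python3 ax.py
```

```text
t 22.8 out mm 9.25 Fpull 1.62 F [ 0.2 -0.9 -1.3] w 0.28
```

```bash
python3 -m crank '[[[0.057,0,-0.082],0,255],[[0,0,0],0,255]]' >/dev/null; python3 ax.py
```

```text
t 23.0 out mm 10.22 Fpull 2.04 F [-0.9 -0.6 -2.2] w 0.282
```

```bash
python3 - <<'E'
from h import *
im,d=get_image("scene");cv2.imwrite("pics/scene7.png",cv2.resize(im[120:230,210:350,::-1],None,fx=5.5,fy=5.4,interpolation=cv2.INTER_CUBIC))
E
```

```text
(no output)
```

View pics/scene7.png

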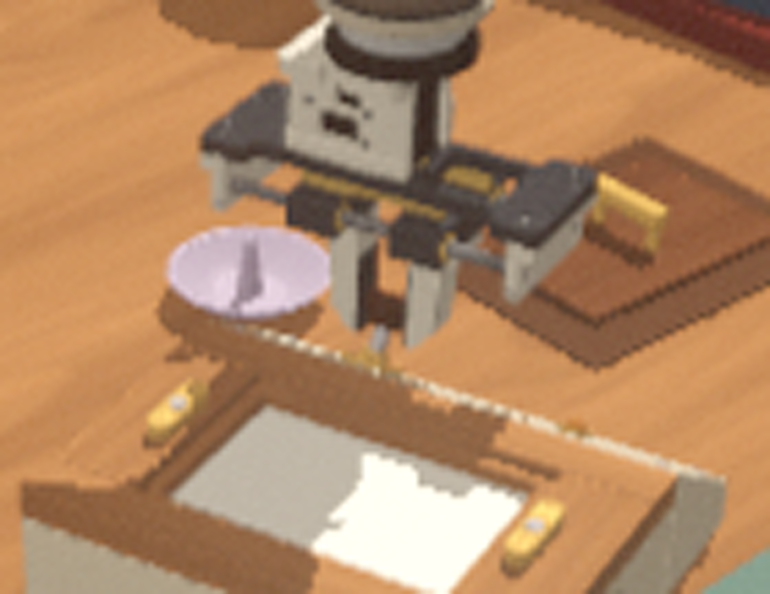

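```bash
python3 -m crank '[[[0.057,0,-0.082],0,255],[[0,0,0],0,255]]' >/dev/null; python3 ax.py
```

```text
t 23.25 out mm 11.18 Fpull 1.45 F [ 0.8  0.2 -1.8] w 0.28
```

```bash
python3 -m crank '[[[0.057,0,-0.082],0,255],[[0,0,0],0,255]]' >/dev/null; python3 ax.py
```

```text
t 23.45 out mm 12.12 Fpull 2.93 F [ 2.  -0.8 -2.6] w 0.279
```

```bash
python3 -m crank '[[[0.057,0,-0.082],0,255],[[0,0,0],0,255]]' >/dev/null; python3 ax.py
```

```text
t 23.65 out mm 13.05 Fpull 4.65 F [ 2.8 -0.5 -4.8] w 0.278
```

```bash
python3 ax.py; python3 -m crank '[[[0,0.04,0],0,255]]' >/dev/null; python3 ax.py
```

```text
t 23.65 out mm 13.05 Fpull 4.65 F [ 2.8 -0.5 -4.8] w 0.278
t 23.75 out mm 13.04 Fpull 3.41 F [ 1.  -1.  -3.3] w 0.28
```

Approaching the hump; half-millimetre steps now.

```bash
python3 -m crank '[[[0.029,0,-0.041],0,255],[[0,0,0],0,255]]' >/dev/null; python3 ax.py
```

```text
t 23.95 out mm 13.39 Fpull 5.44 F [ 2.8 -0.9 -5.5] w 0.281
```

```bash
python3 -m crank '[[[0.029,0,-0.041],0,255],[[0,0,0],0,255]]' >/dev/null; python3 ax.py
```

```text
t 24.15 out mm 14.16 Fpull 1.69 F [ 0.5 -0.2 -1.8] w 0.277
```

```bash
python3 -m crank '[[[0.029,0,-0.041],0,255],[[0,0,0],0,255]]' >/dev/null; python3 ax.py
```

```text
t 24.35 out mm 14.79 Fpull -0.79 F [-0.2  0.1  0.9] w 0.276
```

```bash
python3 -m crank '[[[0.029,0,-0.041],0,255],[[0,0,0],0,255]]' >/dev/null; python3 ax.py
```

```text
t 24.55 out mm 15.18 Fpull -0.25 F [ 0.6 -0.6  0.8] w 0.28
```

```bash
python3 -m crank '[[[0.029,0,-0.041],0,255],[[0,0,0],0,255]]' >/dev/null; python3 ax.py
```

```text
t 24.75 out mm 15.71 Fpull -1.33 F [-0.4 -0.1  1.6] w 0.276
```

```bash
python3 -m crank '[[[0.029,0,-0.041],0,255],[[0,0,0],0,255]]' >/dev/null; python3 ax.py
```

```text
t 24.95 out mm 16.07 Fpull 0.6 F [ 0.8 -0.7 -0.1] w 0.274
```

```bash
python3 -m crank '[[[0,0,0],0,125],[[0,0,0],0,125],[[0,0,0],0,125],[[0,0,0],0,125]]'; python3 ax.py; python3 -m crank '[[[0,0,-2],0,125],[[0,0,-3],0,125],[[0,0,-1],0,125],[[0,0,0],0,125],[[0,0,0],0,125]]';python3 - <<'E'
from h import *
im,d=get_image("scene");cv2.imwrite("pics/scene8.png",cv2.resize(im[120:230,210:350,::-1],None,fx=5.5,fy=5.4,interpolation=cv2.INTER_CUBIC))
E
```

```text
clock: 25.35
position: [0.5075, 0.114, 0.0753]
ee_rot: [-1.887, -2.512, -0.0]
force: [-0.4, 0.1, 1.1]
width: 0.501
t 25.35 out mm 16.04 Fpull -1.02 F [-0.4  0.1  1.1] w 0.501
clock: 25.85
position: [0.5071, 0.1142, 0.1348]
ee_rot: [-1.886, -2.512, 0.0]
force: [0.3, 0.7, -0.5]
width: 0.51
```

View pics/scene8.png

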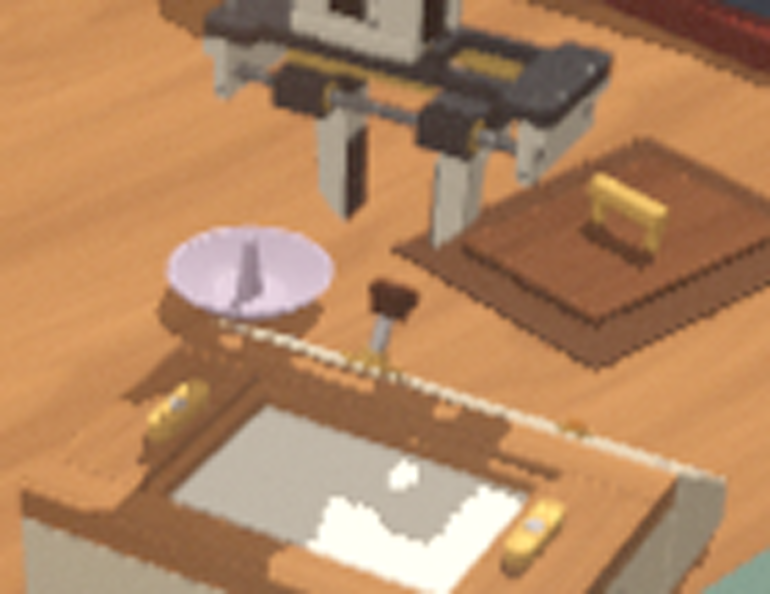

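```bash
python3 -m crank '[[[0,0,2],0,125],[[0,0,2],0,125],[[0,0,1],0,125],[[0,0,0.9],0,125],[[0,0,0],0,125]]'; python3 ax.py; python3 -m crank '[[[0,0,0],0,255],[[0,0,0],0,255],[[0,0,0],0,255],[[0,0,0],0,255]]' 16; python3 ax.py
```

```text
clock: 26.4
position: [0.5068, 0.1137, 0.0752]
ee_rot: [-1.886, -2.511, 0.003]
force: [-0.6, 0.4, -0.1]
width: 0.512
t 26.4 out mm 15.87 Fpull -0.24 F [-0.6  0.4 -0.1] w 0.512
clock: 26.8
position: [0.5076, 0.114, 0.0768]
ee_rot: [1.887, 2.512, 0.001]
force: [-0.7, -1.1, 1.3]
width: 0.279
t 26.8 out mm 17.18 Fpull -0.61 F [-0.7 -1.1  1.3] w 0.279
```

```bash
python3 -m crank '[[[-0.057,0,0.082],0,255],[[-0.057,0,0.082],0,255]]' >/dev/null; python3 ax.py;  python3 -m crank '[[[-0.057,0,0.082],0,255],[[0,0,0],0,255]]' >/dev/null; python3 ax.py;  python3 -m crank '[[[-0.057,0,0.082],0,255],[[0,0,0],0,255]]' >/dev/null; python3 ax.py
```

```text
t 27.0 out mm 14.8 Fpull 0.15 F [ 0.7 -1.1  0.7] w 0.275
t 27.2 out mm 13.37 Fpull 4.12 F [ 1.1 -2.1 -3.4] w 0.277
t 27.4 out mm 12.56 Fpull 3.0 F [ 0.5 -4.  -0.9] w 0.278
```

```bash
python3 -m crank '[[[-0.057,0,0.082],0,255],[[-0.057,0,0.082],0,255],[[-0.057,0,0.082],0,255],[[-0.057,0,0.082],0,255],[[0,0,0],0,255]]' >/dev/null; python3 ax.py;  python3 -m crank '[[[-0.057,0,0.082],0,255],[[-0.057,0,0.082],0,255],[[-0.057,0,0.082],0,255],[[-0.057,0,0.082],0,255],[[0,0,0],0,255]]' >/dev/null; python3 ax.py
```

```text
t 27.9 out mm 8.62 Fpull 2.05 F [ 0.5 -4.3  0.5] w 0.277
t 28.4 out mm 4.63 Fpull 1.25 F [ 0.4 -5.7  2.4] w 0.276
```

```bash
python3 -m crank '[[[-0.157,0,0.022],0,255],[[-0.057,0,0.082],0,255],[[0,0,0],0,255]]' >/dev/null; python3 ax.py;  python3 -m crank '[[[-0.057,0,0.082],0,255],[[0,0,0],0,255]]' >/dev/null; python3 ax.py
```

```text
t 28.7 out mm 3.0 Fpull 1.81 F [ 0.9  0.8 -2.5] w 0.275
t 28.9 out mm 1.99 Fpull 2.21 F [ 0.5  1.4 -3.5] w 0.276
```

```bash
python3 -m crank '[[[-0.029,0,0.041],0,255],[[0,0,0],0,255]]' >/dev/null; python3 ax.py;  python3 -m crank '[[[-0.029,0,0.041],0,255],[[0,0,0],0,255]]' >/dev/null; python3 ax.py
```

```text
t 29.1 out mm 1.49 Fpull 1.6 F [ 0.5  3.4 -4.1] w 0.274
t 29.3 out mm 1.33 Fpull -1.79 F [-1.9  4.7 -1.4] w 0.278
```

```bash
python3 -m crank '[[[-0.029,0,0.041],0,255],[[0,0,0],0,255]]' >/dev/null; python3 ax.py
```

```text
t 29.5 out mm 1.19 Fpull -7.55 F [-3.9  5.9  4.5] w 0.282
```

```bash
python3 -m crank '[[[0.029,0,-0.041],0,255],[[0,0,0],0,125],[[0,0,0],0,125],[[0,0,0],0,125]]'; python3 ax.py; python3 -m crank '[[[0,0,-2],0,125],[[0,0,-4],0,125],[[0,0,-4],0,125],[[0,0,-3],0,125],[[0,0,0],0,125]]'; python3 -m crank '[[[4,-4,0],0,125],[[4,-4,0],0,125],[[4,-4,0],0,125],[[0,0,0],0,125],[[0,0,0],0,125]]';python3 - <<'E'
from h import *
im,d=get_image("scene");cv2.imwrite("pics/scene9.png",cv2.resize(im[100:260,180:380,::-1],None,fx=4,fy=3.75,interpolation=cv2.INTER_CUBIC))
im,d=get_image("top");cv2.imwrite("pics/top9.png",cv2.resize(im[110:290,60:310,::-1],None,fx=3.2,fy=3.2,interpolation=cv2.INTER_CUBIC))
cv2.imwrite("pics/top9r.png",im[:,:,::-1])
E
```

```text
clock: 29.9
position: [0.5107, 0.1036, 0.064]
ee_rot: [1.887, 2.511, 0.0]
force: [0.4, -0.1, 0.9]
width: 0.475
t 29.9 out mm 0.45 Fpull -0.66 F [ 0.4 -0.1  0.9] w 0.475
clock: 30.4
position: [0.5129, 0.1039, 0.1976]
ee_rot: [1.886, 2.508, 0.009]
force: [-0.0, -0.4, -1.0]
width: 0.512
clock: 30.9
position: [0.3777, 0.1775, 0.1935]
ee_rot: [-1.881, -2.515, -0.0]
force: [-0.9, 1.0, 0.2]
width: 0.51
```

View pics/scene9.png

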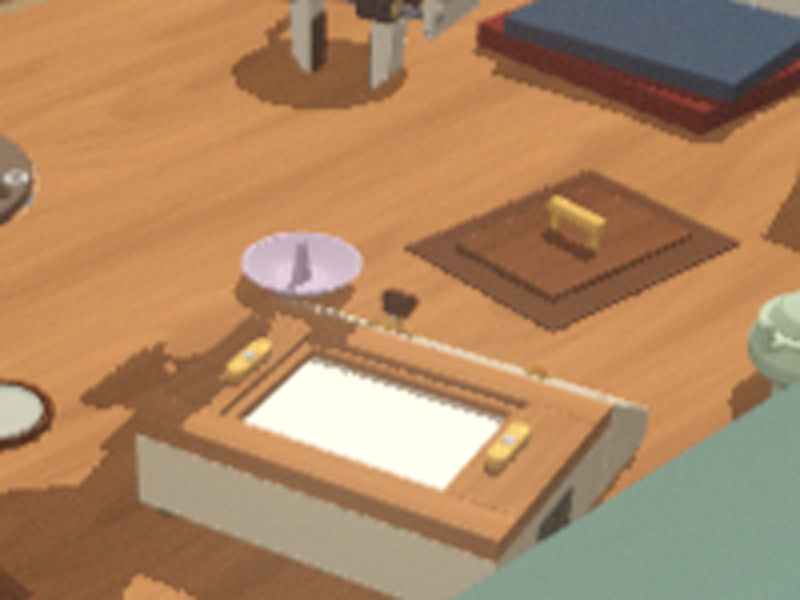

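View pics/top9.png

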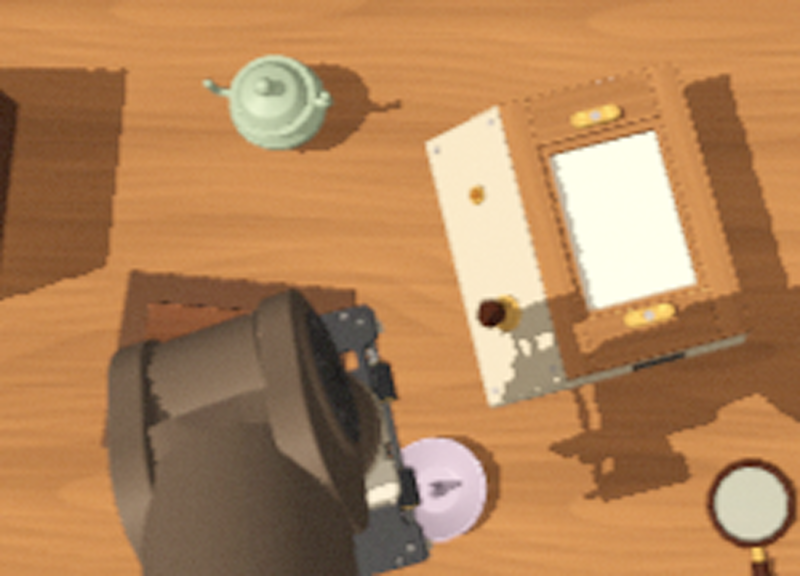

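```bash
python3 - <<'E'
from h import *
b,_=get_image("scene"); b=b[:,:,::-1].astype(int); t=cv2.imread("pics/top9r.png").astype(int)
a=cv2.imread("pics/scene0.png").astype(int); ta=cv2.imread("pics/top0.png").astype(int); t5=cv2.imread("pics/top5.png").astype(int)
def dark(i,x0,x1,y0,y1):
    s=i[y0:y1,x0:x1].sum(2)<200; v,u=np.nonzero(s); return len(u),round(u.mean()+x0,2),round(v.mean()+y0,2)
print(dark(a,272,290,168,190),dark(b,272,290,168,190))
print("top",dark(ta,203,226,196,220),dark(t5,203,226,196,220),dark(t,203,226,196,220))
g=lambda i:cv2.cvtColor(i.astype(np.uint8),cv2.COLOR_BGR2GRAY).astype(np.float32)
for n,p,q,(x0,x1,y0,y1) in(("scene boxback",a,b,(210,245,205,245)),("scene right",a,b,(300,345,200,250)),("top console",ta,t,(190,225,140,190)),("top back",ta,t,(262,295,130,195))):
    print(n,cv2.phaseCorrelate(g(p[y0:y1,x0:x1]),g(q[y0:y1,x0:x1]),cv2.createHanningWindow((x1-x0,y1-y0),cv2.CV_32F)))
print(monitor.observe()['clock'],monitor.observe()['force'])
E
```

```text
(36, np.float64(279.03), np.float64(180.61)) (2, np.float64(281.5), np.float64(181.0))
top (48, np.float64(213.4), np.float64(207.71)) (58, np.float64(213.14), np.float64(207.53)) (49, np.float64(213.43), np.float64(207.71))
scene boxback ((-0.07153726846281927, 0.3878899983977142), 0.6839301930533515)
scene right ((0.6413294292491294, -0.06702050017773331), 0.6653390901353624)
top console ((-0.02908637692197047, 0.04255445375090616), 1.0043034047550625)
top back ((-0.5244693159180969, -0.1110460400304163), 0.5265250049623442)
31.05 [0.2697805  0.26795407 0.75391719]
```

```bash
python3 - <<'E'
from cell import workorder
print(workorder.sign_off())
E
```

```text
the job is handed in; nothing more can be done
None
```

The light box is uncovered, its lamp knob has been tried and pushed back home, and the job was handed in at about 31 s of robot time.

- **Turn buttons:** I gripped each one at its screw and turned it 90°. Both lie along their rails in the last pictures.
- **Dust cover:** I lifted it out by the handle, turned it and laid it on the mat. The pictures show it flat, handle up and inside the mat's edges. When I set it down, the wrist force reached about 15 N, because the last steps overshot contact slightly.
- **Lamp knob, pull:** I pulled it along its axis in steps of 1 mm, then 0.5 mm. The highest reading was about 5.4 N, at about 13.4 mm; it then dropped and went slightly negative, which I took as the click. I stopped at about 16 mm. I read the force only after each step, so a short peak up to the 7 N hump would not show.
- **Lamp knob, let go:** I opened the gripper and lifted it clear, and the picture 0.5 s after the fingers opened showed the knob still out.
- **Lamp knob, push:** I gripped it again and pushed until it met its stop, reading about 7.5 N with almost no further movement.

**Last checks:**
- **Knob:** in the top camera it is back within 0.1 px (about 0.1 mm) of where it started.
- **Box:** the console matches its first position within 0.1 px.
- **Disagreements:** three other box patches gave shifts of 0.4 to 0.6 px (1 to 2 mm), but those matches were weaker and the shadows and button positions had changed. The dark-pixel count for the knob in the scene camera failed, because the lighting there had changed. By eye the knob is in its starting place.
- **Other things:** I did not measure them; the burner and ring dish look unmoved in the pictures, and the arm never touched any of the bystanders.

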